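Dispense the tall vial and complete the round pack

ROBOT

A 6-joint arm with a two-finger parallel gripper is mounted at the origin on the work surface. World frame = base frame: x ahead of the robot, y to its left, z up, the work surface at z = 0. Lengths are in m, angles in rad, forces in N, time in s.
With the tool pointing down it reaches from about 0.35 to 0.975 m from the base axis. Payload 4.9 kg.
Tool frame: the origin (TCP) lies at the very end of the fingers, on their centre line; the grasp point (between the pads) lies 19 mm behind it (ctrl.grip_point_offset is the distance from the TCP to the grasp point, in m); z points along the fingers, y is the line along which they close (so a half turn about z gives the same grasp; the last joint's range is limited). The gripper opens to 85 mm and grips with 20 to 120 N. Pads are 22 mm wide; open, the fingers measure 114 mm over their backs; the gripper's body (76 mm by 85 mm) begins 54 mm behind the grasp point. The pads swing forward as they close: fully open they stand 13 mm farther back than shut.
Start: joints at [-1.36, 0.053, 1.613, -0, 1.476, -0.119], TCP at [0.202, -0.591, 0.231] pointing down, gripper open.
Joint ranges: [-3.01, 3.01], [-1.01, 2.22], [0.06, 2.58], [-1.02, 4.17], [0.09, 2.62], [-3.14, 3.14]. Speed limits (rad/s): [2.57, 2.57, 3.14, 3.14, 3.14, 3.14].

INTERFACE

Orientations are given as a rotation vector (axis times angle).
In Python, from station import ctrl gives the robot as it stands.
- The arm moves only by the tool send_rows, never from a script. Its argument "rows" is a list of rows, each a list of 3 entries, a list of its own where there are three numbers: the finger opening in cm, from 0 to 8.54, then the shift along the tool's x, y, z in cm, then the turn about the tool's z in degrees. A call has 1 to 10 rows; each row shifts and turns the commanded pose from where the row before left it, along the tool's axes as they then stand; what a row does not reach is not made up. A row lasts 1/8 s, in which the tool goes at most 62.5 mm and 10.7 degrees, less where a joint would pass 70% of its speed; a pose out of reach is approached as far as the arm can. A call with a gripper value outside its range is refused whole. The fingers move at their own pace and stop on an object; "newtons" is the grip in N (left out, the last holds). Time passes only in rows, so rows that do not move let the fingers close. It gives the time, the measured TCP pose, the force, the opening and the grip force at its end, in the units of the state.
- ctrl.get_obs(): the state, without advancing time (a new reading comes with each control period).
- ctrl.get_image(name): name is "scene" or "side" or "wrist"; returns a dict with "frame" (420x560x3 uint8, red, green, blue), "range_z" (420x560 float32, m along the optical axis (not along the pixel's ray), 0 where there is no reading), "fx", "fy", "cx", "cy" (pixels), "k1" (the pictures are not rectified: a ray, as slopes to the right and down, at radius r is drawn at 1 + k1 r^2 times it, then the intrinsics apply), "cam_to_world" (4x4, takes a point from camera to world coordinates). Camera axes: x right, y down, z forward; pixel columns grow to the right and rows downward; lengths in m; the calibration is good to about 2 mm. A picture is of the moment at which its call begins.
- ctrl.finish_job(): hands the job in; it is judged then, once.
The state is a dict: "t": time; "q": joint angles; "dq": joint speeds; "effort": joint torques, N m; "tool_pos": TCP position; "tool_rot": TCP orientation; "contact_force": force on the tool from outside, world axes, zero at the start; "wrist_torque": the same for the moment, N m; "opening": finger opening in m; "grip_force": force on a finger pad.
Only numpy, scipy, OpenCV 4.12 (cv2) and the standard library are available. Lean on these libraries where they do the work, as an engineer would, in place of code of your own. Each camera call takes 0.05 s, during which the arm holds its last target. There are 200 camera calls.

TASK

Push the dispenser's spring slide all the way to its end so that the tall vial comes out from under the hood, then let go of the slide so that it snaps back home by itself. Pick up the tall vial and stand it in the open place among the short vials in the round steel canister, lowering it to the floor rather than dropping it and never tipping it over; all seven vials must end upright on the canister's floor. Leave the spare short vial and the timer beside the dispenser where they are.

Things in the scene. Friction and masses are not known exactly. Their poses are not given: they have to be found in the camera images.
- dispenser: White vial dispenser fixed to the bench, base plate 90 x 300 x 20 mm (deck at z = 20 mm); origin at the centre of its underside, +y along the slide's stroke out to the vial, z up. A clear hood (48 mm wide in x, y = 2 to 46 mm, roof top at z = 121 mm, open towards +y) covers the tall vial.
- landing (a point): Point on the dispenser's deck (z = 20 mm, x = 0, y = 90 mm in its frame) where the tall vial's axis stands after a full stroke, within about 5 mm. Open from above; between two steel rails along y, 29 mm apart, and a stop bar at y = 130 mm, all 10 mm above the deck. The hood ends 44 mm behind it.
- slide (a joint): Travel of the spring-return slide along the dispenser's +y, in m: 0 = home (as at the start), 0.065 = end stop. The spring pushes it home with 4.2 N at home, rising to 8.8 N at the end; let go, it returns in about 0.3 s. Its push bar (20 mm wide, top 18 mm above the deck) runs from the knob to under the hood and pushes the tall vial out.
- slide_knob (a point): Centre of the top of the slide's black block-shaped knob, 26 mm (dispenser x) x 18 mm (dispenser y) x 44 mm tall, top 80 mm above the bench; at home it is at dispenser x = 0, y = -125 mm. The axes are the dispenser's.
- tall_vial_center (a point): Centre (half-way up) of the tall vial: amber glass with white cap, 22 mm diameter all the way up, 90 mm tall, foot chamfered, 30 to 65 g; z along its axis. It starts standing on the deck under the hood.
- canister_floor (a point): Centre of the inner floor of the round steel canister that holds the short vials, fixed to the bench: outer diameter 83 mm, inner 77 mm, 38 mm high, floor 5 mm above the bench. z up.
- open_place (a point): On the canister's inner floor, the centre of the one open place (24.5 mm from the canister's centre) in the hexagonal cluster: six short vials occupy the centre and five places around it, about 2 mm clear of one another.
- short_vial0_center (a point): Centre (half-way up) of a short vial standing in the canister (in the middle): loose, 22 mm diameter, 42 mm tall (top 47 mm above the bench), 25 g, amber glass with white cap; z along its axis.
- short_vial1_center (a point): Centre (half-way up) of a short vial standing in the canister (in the ring): loose, 22 mm diameter, 42 mm tall (top 47 mm above the bench), 25 g, amber glass with white cap; z along its axis.
- short_vial2_center (a point): Centre (half-way up) of a short vial standing in the canister (in the ring): loose, 22 mm diameter, 42 mm tall (top 47 mm above the bench), 25 g, amber glass with white cap; z along its axis.
- short_vial3_center (a point): Centre (half-way up) of a short vial standing in the canister (in the ring): loose, 22 mm diameter, 42 mm tall (top 47 mm above the bench), 25 g, amber glass with white cap; z along its axis.
- short_vial4_center (a point): Centre (half-way up) of a short vial standing in the canister (in the ring): loose, 22 mm diameter, 42 mm tall (top 47 mm above the bench), 25 g, amber glass with white cap; z along its axis.
- short_vial5_center (a point): Centre (half-way up) of a short vial standing in the canister (in the ring): loose, 22 mm diameter, 42 mm tall (top 47 mm above the bench), 25 g, amber glass with white cap; z along its axis.
- spare_vial_center (a point): Bystander: centre of another short vial (22 mm diameter, 42 mm tall) standing on the bench beyond the dispenser.
- timer: Bystander: white bench timer 50 x 70 x 20 mm lying near the dispenser on the robot's side; origin at the centre of its underside.
Not all that is in view belongs to the job. What is shaped like the part that bears canister_floor but red or turquoise is not meant.

How it is judged:
On the way, in this order (a step that is already met when the one before it is completed fails the run):
1. the slide is pushed to its end (within 4 mm) (value of joint slide above 0.061 m), for 0.1 s.
2. the slide, let go, springs back by itself (value of joint slide below 0.058 m and velocity of joint slide below -0.04 m/s and contact force between slide and the arm below 0.2 N and contact force between slide and the fingers below 0.2 N), for 0.02 s.
3. the tall vial is lifted off the dispenser (z of tall_vial_center in the frame of dispenser above 0.09 m and value of joint slide below 0.004 m), for 0.1 s.
At the end, for the whole second after the job is handed in: The slide is home (within 4 mm); the tall vial and all six short vials stand in the canister on its floor (within 4 mm), tilted less than 0.15 rad, axes within 31 mm of the canister's axis (value of joint slide below 0.004 m and horizontal distance between each of tall_vial_center, short_vial0_center, short_vial1_center, short_vial2_center, short_vial3_center, short_vial4_center, short_vial5_center and canister_floor below 0.031 m and z of tall_vial_center in the frame of canister_floor below 0.049 m and angle between each of tall_vial_center, short_vial0_center, short_vial1_center, short_vial2_center, short_vial3_center, short_vial4_center, short_vial5_center's own z axis and vertical below 0.15 rad and z of each of short_vial0_center, short_vial1_center, short_vial2_center, short_vial3_center, short_vial4_center, short_vial5_center in the frame of canister_floor below 0.025 m); the robot touches nothing.
It fails at once if the tall vial tips over (more than 0.6 rad) (angle between tall_vial_center's own z axis and vertical above 0.6 rad).
It fails at once if the tall vial is dropped or thrown (faster than 0.6 m/s with no finger on it: a fall of about 2 cm) (linear speed of tall_vial above 0.6 m/s and contact force between tall_vial and the fingers below 0.05 N).
It fails at once if the spare vial or the timer is moved more than 30 mm (distance of any of spare_vial_center, timer from where it was at the start of the episode above 0.03 m).
It also fails if it takes over 61 s, if anything falls off the work surface, if the arm or the gripper's body presses on something with over 40 N, if the wrist force passes 120 N, or if a joint passes its speed limit or range.

## Working session

There is one attempt and no reset: what is moved stays moved. The work goes in short steps, Python scripts to look and compute and a tool call to move; the robot and the scene stay as the last step left them, time stands still between calls to the robot, and variables do not carry over. Pictures are saved under pics/ and viewed, at most 10 in all, crops included, and the job is handed in when it is done.

Besides the shell and the picture viewer there is one more tool, called after "Emit:" as name(argument=value, ...), one argument or row to a line, values as JSON. send_rows: Moves the arm, as the interface text tells. Its arguments: {"type":"object","properties":{"rows":{"type":"array","items":{"type":"array"}},"newtons":{"type":"number"}},"required":["rows"]}

```bash
ls; mkdir -p pics; cat > h.py <<'E'
import numpy as np, cv2
from station import ctrl
def grab(n):
    d=ctrl.get_image(n); np.savez('/tmp/'+n+'.npz',**{k:d[k] for k in d}); return d
def world(d):
    """per-pixel world points from range, and unit rays"""
    h,w=d['frame'].shape[:2]
    u,v=np.meshgrid(np.arange(w),np.arange(h))
    xd=(u-d['cx'])/d['fx']; yd=(v-d['cy'])/d['fy']
    x,y=xd.copy(),yd.copy()
    for _ in range(8):
        s=1+d['k1']*(x*x+y*y); x,y=xd/s,yd/s
    T=np.array(d['cam_to_world']); r=np.stack([x,y,np.ones_like(x)],-1)
    P=(r*d['range_z'][...,None])@T[:3,:3].T+T[:3,3]
    return P,r@T[:3,:3].T,T[:3,3]
def onplane(ray,o,z): return o+ray*((z-o[2])/ray[2])
E
python3 - <<'E'
from h import *
ims=[]
for n in ['scene','side']:
    d=grab(n); cv2.imwrite(f'pics/{n}0.png',d['frame'][...,::-1]); print(n,np.round(d['cam_to_world'],3).tolist(),d['fx'],d['k1'])
o=ctrl.get_obs(); print(o)
E
```

```text
pics
scene [[0.247, 0.543, -0.803, 1.266], [0.969, -0.152, 0.195, -0.213], [-0.016, -0.826, -0.564, 0.612], [0.0, 0.0, 0.0, 1.0]] 503.37334443976494 -0.1025556956596725
side [[-0.963, -0.169, 0.208, 0.314], [-0.268, 0.602, -0.752, 0.79], [0.002, -0.781, -0.625, 0.736], [0.0, 0.0, 0.0, 1.0]] 523.4656483443174 -0.1413358113580383
{'t': 0.1, 'q': array([-1.35997467e+00,  5.32907963e-02,  1.61418576e+00,  5.25452920e-06,
        1.47602609e+00, -1.19010305e-01]), 'dq': array([ 0.00011455, -0.00087326, -0.0043647 , -0.00115979,  0.00020363,
       -0.00164603]), 'effort': array([-5.34399587e-04, -3.94905889e+01, -3.71364284e+01, -1.22368897e-04,
        3.91806301e-03, -2.28465524e-05]), 'tool_pos': array([ 0.20230036, -0.59073782,  0.23016864]), 'tool_rot': array([-3.09708580e+00, -5.15439490e-01,  1.29392119e-04]), 'contact_force': array([-0.05569452,  0.0753721 ,  0.04663626]), 'wrist_torque': array([-0.0183682 , -0.03809478,  0.00446566]), 'grip_force': 0.0, 'opening': 0.08584537063948812}
```

View pics/scene0.png

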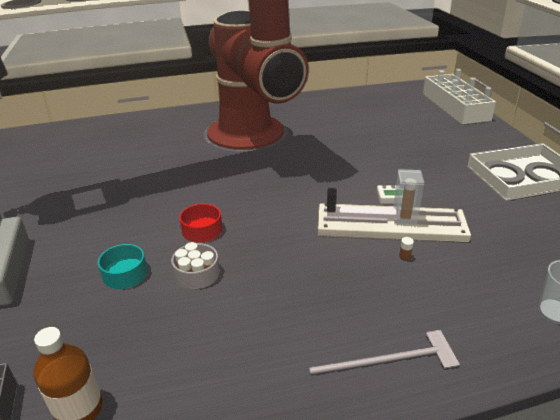

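View pics/side0.png

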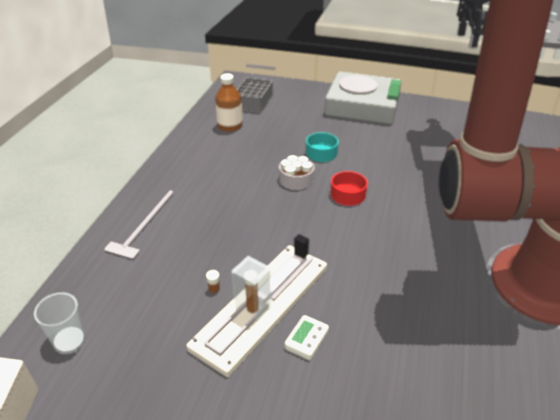

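The scene picture shows the dispenser at (320-468, 205-240), its knob at (332,200) and the tall vial at (408,200). The steel canister is at (195,265), red and turquoise decoys are beside it, the spare vial is at (406,248) and the timer at (390,193). The side view shows the same layout, with the knob at (301,246) and the canister at (297,172).

```bash
python3 - <<'E'
from h import *
box={'scene':((310,160,475,245),(165,235,225,290),(325,186,340,214)),'side':((185,240,332,372),(272,150,322,192),(292,234,312,262))}
for n in ['scene','side']:
    d=dict(np.load(f'/tmp/{n}.npz')); P,R,o=world(d); f=d['frame'].astype(int)
    def sub(b): x0,y0,x1,y1=b; return P[y0:y1,x0:x1].reshape(-1,3), f[y0:y1,x0:x1].reshape(-1,3)
    p,c=sub(box[n][0]); m=(abs(p[:,2]-.02)<.006)&(c.min(1)>120)
    r=cv2.minAreaRect((p[m][:,:2]*1000).astype(np.float32)); print(n,'deck',m.sum(),r)
    p,c=sub(box[n][2]); m=(c.max(1)<60)&(p[:,2]>.035)
    print('knob top',np.round(np.percentile(p[m],[2,50,98],axis=0),3).tolist(), np.round(p[m&(p[:,2]>.076)].mean(0),4))
    p,c=sub(box[n][1]); m=(abs(p[:,2]-.038)<.004)&(c.max(1)-c.min(1)<30)
    print('rim',m.sum(),cv2.minEnclosingCircle((p[m][:,:2]*1000).astype(np.float32)))
    m=(abs(p[:,2]-.047)<.004)&(c.min(1)>110)
    q=p[m][:,:2].astype(np.float32); print(len(q))
    if len(q)>30:
        _,l,ce=cv2.kmeans(q,6,None,(3,50,1e-6),20,cv2.KMEANS_PP_CENTERS); print(np.round(ce*1000,1).tolist())
E
```

```text
scene deck 2370 ((503.08184814453125, 284.9424133300781), (231.77511596679688, 467.220703125), 11.160209655761719)
knob top [[0.469, 0.074, 0.041], [0.488, 0.082, 0.067], [0.493, 0.091, 0.081]] [0.4809 0.0839 0.079 ]
rim 388 ((559.2034301757812, -198.86036682128906), 42.53156661987305)
579
[[575.9000244140625, -218.6999969482422], [560.5999755859375, -199.5], [536.0, -202.60000610351562], [551.0999755859375, -222.0], [570.2000122070312, -177.1999969482422], [584.5, -196.3000030517578]]
side deck 5280 ((475.2666320800781, 217.88775634765625), (300.568359375, 178.66644287109375), 70.2383804321289)
knob top [[0.462, 0.082, 0.044], [0.472, 0.092, 0.067], [0.485, 0.098, 0.082]] [0.4731 0.0891 0.0798]
rim 192 ((557.8360595703125, -198.66415405273438), 43.79309844970703)
281
[[564.4000244140625, -175.10000610351562], [546.5, -220.3000030517578], [531.9000244140625, -200.0], [579.5, -195.3000030517578], [555.0, -197.39999389648438], [569.4000244140625, -217.39999389648438]]
```

```bash
cat >> h.py <<'E'
from scipy.spatial.transform import Rotation as Ro
def plan(xyz,ydir=None):
    """turn about tool z (deg) to bring tool y (mod 180) along ydir, then shift (cm) in the turned tool axes"""
    o=ctrl.get_obs(); R=Ro.from_rotvec(o['tool_rot']).as_matrix(); a=0.
    if ydir is not None:
        v=R.T@np.array([*ydir,0]); a=np.degrees(np.arctan2(-v[0],v[1])); a=(a+90)%180-90
    R2=R@Ro.from_euler('z',a,degrees=True).as_matrix()
    print('turn',round(a,2),'shift',np.round(R2.T@(np.array(xyz)-o['tool_pos'])*100,2),'axes x',np.round(R2[:,0],3),'y',np.round(R2[:,1],3),'z',np.round(R2[:,2],3))
E
python3 - <<'E'
from h import *
seed={'scene':(330,232),'side':(225,355)}
for n in ['scene','side']:
    d=dict(np.load(f'/tmp/{n}.npz')); P,R,o=world(d); f=d['frame'].astype(int)
    m=((abs(P[...,2]-.02)<.006)&(f.min(2)>120)).astype(np.uint8)
    N,l,st,_=cv2.connectedComponentsWithStats(m)
    x,y=seed[n]; lab=np.unique(l[y-4:y+5,x-4:x+5]); lab=max(lab[lab>0],key=lambda i:st[i,4])
    p=P[l==lab]; print(n,len(p),cv2.minAreaRect((p[:,:2]*1000).astype(np.float32)))
th=np.radians(70.2); u=np.array([np.cos(th),np.sin(th)])
plan([.477,.086,.2],[u[1],-u[0]])
E
```

```text
scene 1818 ((522.1039428710938, 201.88990783691406), (298.77056884765625, 91.69515991210938), 69.80767822265625)
side 3230 ((516.216552734375, 203.1629180908203), (300.5987548828125, 91.47014617919922), 70.1942367553711)
turn -51.3 shift [72.97  2.93  3.13] axes x [0.339 0.941 0.002] y [ 0.941 -0.339 -0.001] z [-0.     0.002 -1.   ]
```

Emit:
send_rows(
  rows=[
    [0, [0, 0, 0], -10],
    [0, [0, 0, 0], -10],
    [0, [0, 0, 0], -10],
    [0, [0, 0, 0], -10],
    [0, [0, 0, 0], -10],
    [0, [4, 0, 0], -1.5],
    [0, [5, 0, 0], 0],
    [0, [5, 0, 0], 0],
    [0, [5, 0, 0], 0],
    [0, [5, 0, 0], 0],
  ],
)

```text
t: 1.35
tool_pos: [0.2841, -0.3638, 0.2307]
tool_rot: [-2.567, -1.81, -0.001]
contact_force: [0.8, -0.5, 0.4]
opening: -0.0003
grip_force: 0.0
```

Emit:
send_rows(
  rows=[
    [0, [5, 0.3, 0], 0],
    [0, [5, 0.3, 0], 0],
    [0, [5, 0.3, 0], 0],
    [0, [5, 0.3, 0], 0],
    [0, [5, 0.3, 0], 0],
    [0, [5, 0.3, 0], 0],
    [0, [5, 0.3, 0], 0],
    [0, [5, 0.3, 0], 0],
    [0, [3, 0.3, 0], 0],
    [0, [0, 0, 0], 0],
  ],
)

```text
t: 2.6
tool_pos: [0.4536, 0.0319, 0.2307]
tool_rot: [-2.563, -1.815, 0.002]
contact_force: [-0.9, 0.0, -0.3]
opening: -0.0001
grip_force: 0.0
```

```bash
python3 - <<'E'
from h import *
d=grab('wrist'); cv2.imwrite('pics/w1.png',d['frame'][...,::-1]); P,R,o=world(d); f=d['frame'].astype(int)
m=(f.max(2)<60)&(abs(P[...,2]-.08)<.004); print(m.sum(), P[m].mean(0), cv2.minAreaRect((P[m][:,:2]*1000).astype(np.float32)))
c=np.array([.519,.2025]); th=np.radians(70); u=np.array([np.cos(th),np.sin(th)])
print(ctrl.get_obs()['t'],ctrl.get_obs()['tool_pos'])
plan([*(c-.160*u),.2],[u[1],-u[0]])
E
```

```text
500 [0.47550347 0.08656202 0.07996786] ((475.5804748535156, 86.48355102539062), (15.54143238067627, 23.075448989868164), 70.5722427368164)
2.65 [0.45330457 0.03088666 0.2307131 ]
turn 0.51 shift [2.38 0.31 3.07] axes x [ 0.342  0.94  -0.001] y [ 0.94  -0.342 -0.001] z [-0.001 -0.    -1.   ]
```

View pics/w1.png

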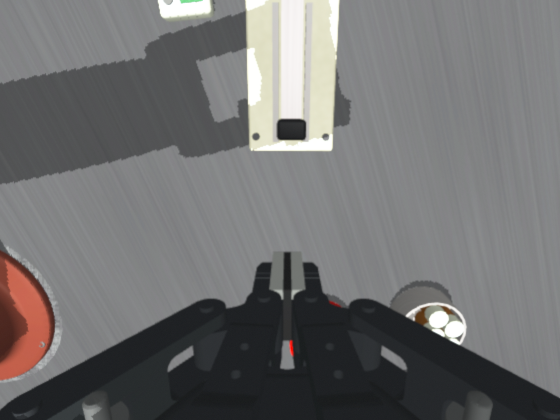

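The wrist view shows the closed fingers' tips at (287,255), in line with and behind the black knob at (292,129).

Emit:
send_rows(
  rows=[
    [0, [2.4, 0.25, 2], 0.5],
    [0, [0, 0, 4], 0],
    [0, [0, 0, 4], 0],
    [0, [0, 0, 4], 0],
    [0, [0, 0, 2.5], 0],
    [0, [0, 0, 1], 0],
    [0, [0.5, 0, 0], 0],
    [0, [0.5, 0, 0], 0],
    [0, [0.3, 0, 0], 0],
    [0, [0.3, 0, 0], 0],
  ],
)

```text
t: 3.9
tool_pos: [0.4702, 0.0669, 0.0574]
tool_rot: [2.572, 1.799, -0.0]
contact_force: [-2.3, -5.2, 5.0]
opening: 0.0
grip_force: 2.5
```

```bash
python3 - <<'E'
from h import *
c=np.array([.519,.2025]); th=np.radians(70); u=np.array([np.cos(th),np.sin(th)])
o=ctrl.get_obs(); print(o['tool_pos'],(o['tool_pos'][:2]-c)@u,o['contact_force'])
plan([*(c-.080*u),.055],[u[1],-u[0]])
E
```

```text
[0.47018551 0.06689679 0.05736924] -0.14412087297366388 [-2.28443292 -5.15021025  5.00565202]
turn -0.05 shift [ 6.41 -0.05  0.23] axes x [ 0.342  0.94  -0.001] y [ 0.94  -0.342  0.002] z [ 0.001 -0.002 -1.   ]
```

Emit:
send_rows(
  rows=[
    [0, [0.5, 0, 0], 0],
    [0, [0.6, 0, 0], 0],
    [0, [0.6, 0, 0], 0],
    [0, [0.6, 0, 0], 0],
    [0, [0.6, 0, 0], 0],
    [0, [0.6, 0, 0], 0],
    [0, [0.6, 0, 0], 0],
    [0, [0.6, 0, 0], 0],
    [0, [0.6, 0, 0], 0],
    [0, [0.5, 0, 0], 0],
  ],
)

```text
t: 5.15
tool_pos: [0.4894, 0.1202, 0.0573]
tool_rot: [2.572, 1.799, -0.006]
contact_force: [-4.8, -8.4, 6.9]
opening: -0.0003
grip_force: 4.9
```

Emit:
send_rows(
  rows=[
    [0, [0.3, 0, 0], 0],
    [0, [0.2, 0, 0], 0],
    [0, [0.2, 0, 0], 0],
    [0, [0, 0, 0], 0],
  ],
)

```text
t: 5.65
tool_pos: [0.4918, 0.1269, 0.0573]
tool_rot: [2.572, 1.799, -0.005]
contact_force: [-4.4, -7.2, 6.9]
opening: -0.0001
grip_force: 4.3
```

Emit:
send_rows(
  rows=[
    [0, [0.2, 0, 0], 0],
    [0, [0.2, 0, 0], 0],
    [0, [0, 0, 0], 0],
    [0, [0, 0, 0], 0],
  ],
)

```text
t: 6.15
tool_pos: [0.492, 0.1274, 0.0573]
tool_rot: [2.569, 1.798, -0.017]
contact_force: [-10.3, -19.4, 13.1]
opening: 0.0004
grip_force: 11.2
```

```bash
python3 - <<'E'
from h import *
d=grab('scene'); e=grab('side'); cv2.imwrite('pics/s2.png',np.hstack([cv2.resize(d['frame'][150:250,300:480],None,fx=2,fy=2),cv2.resize(e['frame'][230:380,180:340],None,fx=2,fy=2)[:200]])[...,::-1])
P,R,o=world(d); f=d['frame'].astype(int)
c=np.array([.519,.2025]); th=np.radians(70); u=np.array([np.cos(th),np.sin(th)])
for d in (d,e):
    P,R,o=world(d); f=d['frame'].astype(int); q=P[...,:2]-c; a=q@u; b=q@np.array([u[1],-u[0]])
    m=(abs(P[...,2]-.11)<.004)&(f.min(2)>100)&(abs(b)<.03)&(a>.0)&(a<.12); print(m.sum(), [np.round(np.percentile(t[m],[5,50,95]),4) for t in (a,b)] if m.sum() else '')
print(ctrl.get_obs()['tool_pos'],ctrl.get_obs()['contact_force'])
E
```

```text
173 [array([0.0024, 0.0411, 0.0955]), array([-0.0082,  0.0173,  0.0257])]
213 [array([0.0082, 0.0834, 0.0961]), array([-0.0266, -0.0072,  0.012 ])]
[0.4920132  0.12737461 0.05731139] [ -9.78859466 -19.76222376  11.73364135]
```

View pics/s2.png

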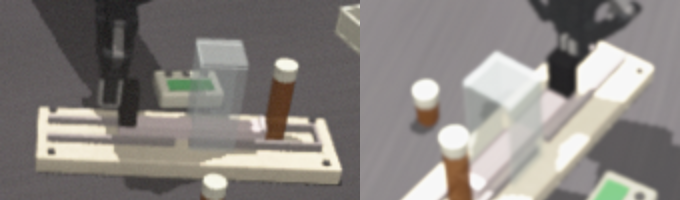

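Slide is at the end stop (22 N) and the vial stands upright out of the hood (left view cap at (286,70)). Now releasing by lifting fast.

Emit:
send_rows(
  rows=[
    [0, [-0.3, 0, 0], 0],
    [0, [0, 0, -5], 0],
    [0, [0, 0, -6], 0],
    [0, [0, 0, -5], 0],
    [0, [0, 0, 0], 0],
  ],
)

```text
t: 6.88
tool_pos: [0.4953, 0.1299, 0.2227]
tool_rot: [2.571, 1.797, 0.016]
contact_force: [0.6, 0.4, 0.3]
opening: -0.0002
grip_force: 0.0
```

```bash
python3 - <<'E'
from h import *
d=grab('scene'); e=grab('side'); w=grab('wrist')
cv2.imwrite('pics/s3.png',np.hstack([d['frame'][150:270,300:480],e['frame'][230:350,180:340],cv2.resize(w['frame'],(160,120))])[...,::-1].repeat(1,0))
c=np.array([.519,.2025]); th=np.radians(70); u=np.array([np.cos(th),np.sin(th)])
for n,d in (('scene',d),('side',e),('wrist',w)):
    P,R,o=world(d); f=d['frame'].astype(int)
    Q=onplane_=o+R*((.11-o[2])/R[...,2:])  # cap-top plane
    q=P[...,:2]-c; a=q@u; b=q@np.array([u[1],-u[0]])
    m=(abs(P[...,2]-.11)<.005)&(f.min(2)>100)&(abs(b)<.02)&(a>.065)&(a<.12)
    if m.sum(): print(n,m.sum(),'cap',cv2.minEnclosingCircle(np.stack([a[m],b[m]],1).astype(np.float32)),P[m].mean(0))
    m=(f.max(2)<70)&(abs(P[...,2]-.08)<.005)&(abs(b)<.03)&(a<-.04)&(a>-.15)
    if m.sum(): print(n,'knob a,b',a[m].mean(),b[m].mean())
print(ctrl.get_obs()['tool_pos'],ctrl.get_obs()['contact_force'])
plan([*(c+.09*u),.2],[u[1],-u[0]])
E
```

```text
scene 72 cap ((0.0879390686750412, 0.001203432329930365), 0.011685068719089031) [0.55195564 0.28425781 0.10943803]
scene knob a,b -0.1236762888035411 0.0037913673725115914
side 146 cap ((0.08711293339729309, -0.0030739307403564453), 0.011526655405759811) [0.54543623 0.28657436 0.1103154 ]
side knob a,b -0.1228031261950068 -0.003964420977923479
wrist knob a,b -0.12098070779369324 -0.0007832853252657113
[0.4916233  0.12935751 0.21524206] [-0.42215486 -0.3726623  -0.50009671]
turn -0.09 shift [16.81  0.07  1.52] axes x [ 0.342  0.94  -0.001] y [ 0.94  -0.342 -0.001] z [-0.002 -0.    -1.   ]
```

View pics/s3.png

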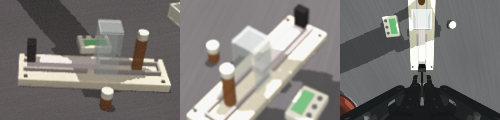

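The slide is home (knob at (32,48) in the left crop) and the vial stands at (140,50), roughly a = 87.5 mm along the dispenser axis.

Emit:
send_rows(
  newtons=25,
  rows=[
    [8, [4, 0, 0], 0],
    [8, [4, 0, 0], 0],
    [8, [4, 0, 0], 0],
    [8, [3, 0, 0], 0],
    [8, [1.6, 0, 0], 0],
    [8, [0, 0, 0], 0],
  ],
)

```text
t: 7.78
tool_pos: [0.5487, 0.2852, 0.2146]
tool_rot: [-2.574, -1.801, 0.005]
contact_force: [-0.2, 0.3, 0.7]
opening: 0.0797
grip_force: 0.0
```

```bash
python3 - <<'E'
from h import *
d=grab('wrist'); cv2.imwrite('pics/w4.png',d['frame'][...,::-1])
c=np.array([.519,.2025]); th=np.radians(70); u=np.array([np.cos(th),np.sin(th)])
P,R,o=world(d); f=d['frame'].astype(int); q=P[...,:2]-c; a=q@u; b=q@np.array([u[1],-u[0]])
m=(abs(P[...,2]-.11)<.005)&(abs(b)<.02)&(a>.06)&(a<.12)
if m.sum(): print(m.sum(),cv2.minEnclosingCircle(np.stack([a[m],b[m]],1).astype(np.float32)))
x=ctrl.get_obs()
print(x['opening'],x['tool_pos'],(x['tool_pos'][:2]-c)@u)
plan([*(c+.0875*u-.001*np.array([u[1],-u[0]])),.07],[u[1],-u[0]])
E
```

```text
601 ((0.08897443860769272, -0.002334748860448599), 0.011209581047296524)
0.0802216602748345 [0.54867466 0.28464874 0.2150399 ] 0.08734389539363502
turn -0.09 shift [ 0.04 -0.06 14.5 ] axes x [ 0.342  0.94  -0.002] y [ 0.94  -0.342 -0.002] z [-0.002 -0.001 -1.   ]
```

View pics/w4.png

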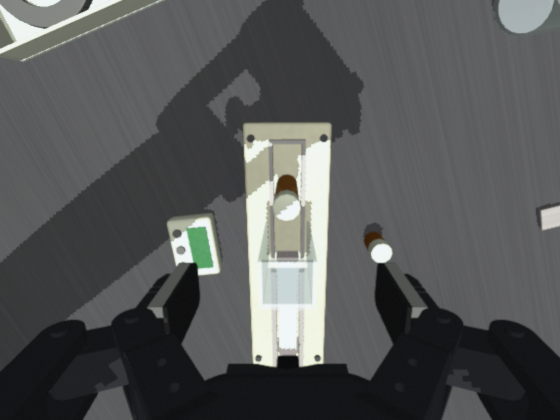

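The wrist view shows the vial's cap at (287,207), midway between the open fingers; the spare vial (381,252) and timer stay below finger height.

Emit:
send_rows(
  newtons=25,
  rows=[
    [8, [0.1, -0.15, 4], 0],
    [8, [0, 0, 4], 0],
    [8, [0, 0, 4], 0],
    [8, [0, 0, 2.5], 0],
    [8, [0, 0, 0], 0],
    [4, [0, 0, 0], 0],
    [2.6, [0, 0, 0], 0],
    [1.8, [0, 0, 0], 0],
    [1.8, [0, 0, 0], 0],
    [1.8, [0, 0, 0], 0],
  ],
)

```text
t: 9.07
tool_pos: [0.549, 0.2869, 0.0727]
tool_rot: [2.575, 1.799, 0.003]
contact_force: [-2.1, -0.7, 5.4]
opening: 0.0213
grip_force: 26.1
```

Emit:
send_rows(
  rows=[
    [1.8, [0, 0, 0], 0],
    [1.8, [0, 0, 0], 0],
  ],
)

```text
t: 9.32
tool_pos: [0.549, 0.2869, 0.0727]
tool_rot: [2.575, 1.799, 0.003]
contact_force: [-0.6, -0.7, 6.5]
opening: 0.0215
grip_force: 26.1
```

Emit:
send_rows(
  rows=[
    [1.8, [0, 0, -1], 0],
    [1.8, [0, 0, -3], 0],
    [1.8, [0, 0, -4], 0],
    [1.8, [0, 0, -4], 0],
    [1.8, [0, 0, -3], 0],
    [1.8, [0, 0, -1], 0],
    [1.8, [-1.5, 0.5, 0], 0],
    [1.8, [-3, 1, 0], 0],
    [1.8, [-4, 1.4, 0], 0],
    [1.8, [-4, 1.4, 0], 0],
  ],
)

```text
t: 10.58
tool_pos: [0.5441, 0.1522, 0.2284]
tool_rot: [-2.574, -1.799, 0.006]
contact_force: [1.0, -0.3, -0.4]
opening: 0.0208
grip_force: 25.5
```

Emit:
send_rows(
  rows=[
    [1.8, [-4, 1.4, 0], 0],
    [1.8, [-4, 1.4, 0], 0],
    [1.8, [-4, 1.4, 0], 0],
    [1.8, [-4, 1.4, 0], 0],
    [1.8, [-4, 1.4, 0], 0],
    [1.8, [-4, 1.4, 0], 0],
    [1.8, [-3, 1.4, 0], 0],
    [1.8, [-1.5, 0.5, 0], 0],
    [1.8, [-0.5, 0.1, 0], 0],
    [1.8, [0, 0, 0], 0],
  ],
)

```text
t: 11.82
tool_pos: [0.5432, -0.1531, 0.2307]
tool_rot: [-2.574, -1.799, 0.001]
contact_force: [0.2, 0.4, -0.4]
opening: 0.0212
grip_force: 25.5
```

```bash
python3 - <<'E'
from h import *
d={n:grab(n) for n in ('scene','side','wrist')}
cv2.imwrite('pics/w5.png',np.hstack([d['wrist']['frame'],np.vstack([d['scene']['frame'][120:330,120:360],d['side']['frame'][60:270,220:460]])])[...,::-1])
x=ctrl.get_obs(); print(x['t'],x['tool_pos'],x['opening'],x['grip_force'],x['q'])
for n in d:
    P,R,o=world(d[n]); f=d[n]['frame'].astype(int)
    near=np.hypot(P[...,0]-.5585,P[...,1]+.1988)<.05
    m=near&(abs(P[...,2]-.038)<.004)&(f.max(2)-f.min(2)<30)
    if m.sum()>20: print(n,'rim',m.sum(),cv2.minEnclosingCircle((P[m][:,:2]*1000).astype(np.float32)))
    m=near&(abs(P[...,2]-.047)<.004)&(f.min(2)>100); q=P[m][:,:2].astype(np.float32)
    if len(q)>60:
        _,l,ce=cv2.kmeans(q,6,None,(3,50,1e-6),20,cv2.KMEANS_PP_CENTERS); l=l.ravel()
        print([(np.round(np.array(cv2.minEnclosingCircle(q[l==i]*1000)[0]),1).tolist(),int((l==i).sum())) for i in range(6)])
plan([.5445,-.1785,.2])
E
```

```text
11.975 [ 0.54363734 -0.15272994  0.23129843] 0.021183442633194542 25.46699002256929 [-4.05774137e-01 -9.06328018e-02  1.75430558e+00  2.23599319e-04
  1.47800365e+00 -5.62413454e-02]
scene rim 399 ((559.0487060546875, -199.07464599609375), 42.700679779052734)
[([583.6, -196.5], 104), ([535.3, -204.0], 89), ([574.7, -217.8], 92), ([568.9, -176.5], 100), ([551.4, -222.2], 93), ([558.7, -200.4], 95)]
side rim 195 ((556.2024536132812, -199.60263061523438), 43.049949645996094)
[([580.7, -194.2], 53), ([530.9, -201.9], 42), ([546.5, -218.6], 44), ([555.3, -197.3], 53), ([564.2, -175.3], 49), ([572.1, -217.2], 46)]
wrist rim 750 ((557.3590087890625, -197.88487243652344), 41.52891159057617)
[([566.7, -175.6], 344), ([547.6, -198.8], 170), ([562.3, -197.1], 200), ([547.2, -220.2], 292), ([571.8, -217.4], 325), ([581.4, -195.0], 329)]
turn 0.0 shift [-2.39  0.96  3.13] axes x [0.342 0.94  0.   ] y [ 0.94  -0.342 -0.   ] z [ 0.  0. -1.]
```

View pics/w5.png

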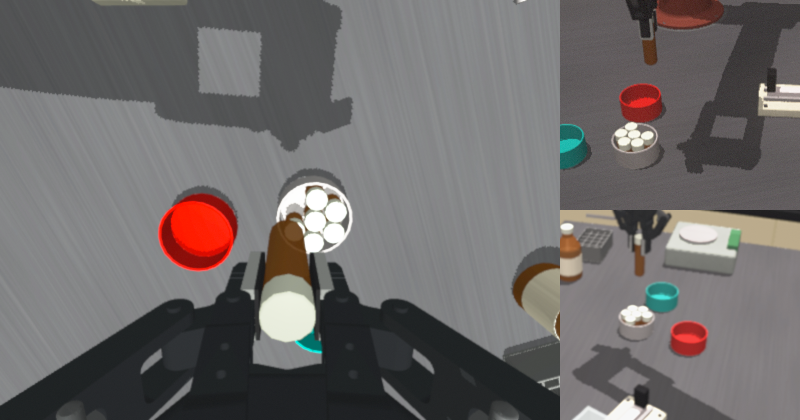

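The wrist view shows the vial held straight (cap at (288,312), foot near (287,225)) and the canister at (314,217), with the open place on its upper-left side near (292,222).

```bash
cat > vial.py <<'E'
from h import *
from scipy.optimize import least_squares
def vial():
    x=ctrl.get_obs(); t=x['tool_pos']; out=[]
    for n in ('scene','side','wrist'):
        d=grab(n); P,R,o=world(d); f=d['frame'].astype(int)
        near=np.hypot(P[...,0]-t[0],P[...,1]-t[1])<.022
        amb=(f[...,0]-f[...,2]>25)&(f[...,0]<200)
        for lo,hi in ((-.05,-.03),(-.03,-.005)):
            m=near&amb&(P[...,2]>t[2]+lo)&(P[...,2]<t[2]+hi); p=P[m][:,:2]
            if len(p)<25: continue
            v=o[:2]-t[:2]; v/=np.linalg.norm(v)
            s=least_squares(lambda c:np.hypot(*(p-c).T)-.011,p.mean(0)-.009*v,loss='soft_l1',f_scale=.001).x
            print(n,lo,m.sum(),np.round((s-t[:2])*1000,1),'tool x',round(float((s-t[:2])@[.342,.94])*1000,1),'y',round(float((s-t[:2])@[.94,-.342])*1000,1))
        if n=='wrist':
            m=near&(f.min(2)>100)&(abs(P[...,2]-t[2]-.037)<.006); p=P[m]
            if len(p): s=np.array(cv2.minEnclosingCircle(p[:,:2].astype(np.float32)*1000)[0])/1000; print('cap',m.sum(),np.round((s-t[:2])*1000,1),np.median(p[:,2])-t[2])
E
python3 - <<'E'
from vial import *
vial()
E
```

```text
scene -0.05 125 [-0.1 -0.9] tool x -0.9 y 0.2
scene -0.03 179 [-0.3 -1.1] tool x -1.2 y 0.1
side -0.05 77 [-1.  -2.9] tool x -3.1 y 0.0
side -0.03 98 [-1.1 -2.5] tool x -2.7 y -0.2
wrist -0.05 307 [-1.3 -0.7] tool x -1.1 y -1.0
wrist -0.03 642 [-1.2 -0.7] tool x -1.1 y -0.9
cap 3007 [0.8 3.4] 0.03741064720750023
```

Emit:
send_rows(
  rows=[
    [1.8, [-1, 0.4, 2], 0],
    [1.8, [-1, 0.38, 3], 0],
    [1.8, [-0.45, 0, 3], 0],
    [1.8, [0, 0, 2.5], 0],
    [1.8, [0, 0, 1.3], 0],
    [1.8, [0, 0, 0], 0],
  ],
)

```text
t: 12.88
tool_pos: [0.5416, -0.1792, 0.1116]
tool_rot: [-2.573, -1.798, 0.002]
contact_force: [1.7, 0.3, -0.8]
opening: 0.021
grip_force: 25.5
```

```bash
python3 - <<'E'
from vial import *
vial(); x=ctrl.get_obs(); print(x['tool_pos'],x['contact_force'])
d={n:dict(np.load(f'/tmp/{n}.npz')) for n in ('scene','side','wrist')}
cv2.imwrite('pics/w6.png',np.hstack([d['wrist']['frame'][130:330,190:430],np.hstack([cv2.resize(d['scene']['frame'][200:300,130:260],None,fx=2,fy=2),cv2.resize(d['side']['frame'][100:200,240:370],None,fx=2,fy=2)])])[...,::-1])
for n in d:
    P,R,o=world(d[n]); f=d[n]['frame'].astype(int)
    near=np.hypot(P[...,0]-.5575,P[...,1]+.1988)<.05
    m=near&(abs(P[...,2]-.047)<.004)&(f.min(2)>100); q=P[m][:,:2].astype(np.float32)
    if len(q)>60:
        _,l,ce=cv2.kmeans(q,6,None,(3,50,1e-6),20,cv2.KMEANS_PP_CENTERS); l=l.ravel()
        print(n,[(np.round(np.array(cv2.minEnclosingCircle(q[l==i]*1000)[0]),1).tolist(),int((l==i).sum())) for i in range(6)])
E
```

```text
scene -0.05 105 [-1.2 -0.7] tool x -1.0 y -0.9
scene -0.03 135 [-0.2 -1. ] tool x -1.0 y 0.2
side -0.05 50 [-0.5 -3.4] tool x -3.4 y 0.7
side -0.03 77 [-0.1 -2.7] tool x -2.6 y 0.8
wrist -0.05 260 [ 0.1 -1.1] tool x -1.0 y 0.5
wrist -0.03 620 [ 0.2 -1.1] tool x -1.0 y 0.6
cap 3226 [2.2 3.4] 0.03964575554115571
[ 0.54332706 -0.17978362  0.11457102] [-0.35841941  1.06295891 -0.0406947 ]
scene [([583.3, -196.2], 103), ([551.7, -221.9], 94), ([534.2, -203.7], 86), ([567.9, -177.5], 95), ([561.2, -200.2], 93), ([574.6, -218.7], 98)]
side [([569.2, -219.1], 46), ([564.4, -173.8], 52), ([556.7, -196.8], 41), ([530.5, -198.4], 32), ([578.0, -196.9], 55), ([534.4, -216.5], 13)]
wrist [([569.2, -209.1], 386), ([566.8, -175.9], 734), ([576.3, -188.0], 397), ([553.6, -200.0], 612), ([584.4, -196.8], 446), ([574.4, -218.7], 384)]
```

View pics/w6.png

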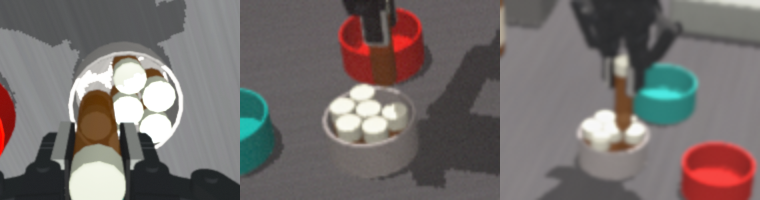

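The foot hangs over the gap: left crop foot at (95,125) in the open place, and the scene crop shows the vial above the canister's back-left gap. Small nudge, then slow lowering.

Emit:
send_rows(
  rows=[
    [1.8, [0.07, -0.09, 0.5], 0],
    [1.8, [0, 0, 0.4], 0],
    [1.8, [0, 0, 0.4], 0],
    [1.8, [0, 0, 0.3], 0],
    [1.8, [0, 0, 0.3], 0],
    [1.8, [0, 0, 0.3], 0],
    [1.8, [0, 0, 0], 0],
  ],
)

```text
t: 13.9
tool_pos: [0.5417, -0.1783, 0.0909]
tool_rot: [-2.575, -1.799, 0.0]
contact_force: [0.1, -0.6, -0.2]
opening: 0.021
grip_force: 25.5
```

Emit:
send_rows(
  rows=[
    [1.8, [0, 0, 0.4], 0],
    [1.8, [0, 0, 0.4], 0],
    [1.8, [0, 0, 0.4], 0],
    [1.8, [0, 0, 0.4], 0],
    [1.8, [0, 0, 0.4], 0],
    [1.8, [0, 0, 0.4], 0],
    [1.8, [0, 0, 0.3], 0],
    [1.8, [0, 0, 0], 0],
  ],
)

```text
t: 14.9
tool_pos: [0.5417, -0.1783, 0.0639]
tool_rot: [-2.575, -1.799, 0.001]
contact_force: [0.8, 0.0, -0.4]
opening: 0.021
grip_force: 25.5
```

Emit:
send_rows(
  rows=[
    [1.8, [0, 0, 0.3], 0],
    [1.8, [0, 0, 0.2], 0],
    [1.8, [0, 0, 0.1], 0],
    [1.8, [0, 0, 0], 0],
  ],
)

```text
t: 15.4
tool_pos: [0.5418, -0.1784, 0.0582]
tool_rot: [-2.575, -1.8, 0.0]
contact_force: [-0.0, 0.1, -1.4]
opening: 0.021
grip_force: 25.5
```

Emit:
send_rows(
  rows=[
    [1.8, [0, 0, 0.1], 0],
    [1.8, [0, 0, 0.1], 0],
    [1.8, [0, 0, 0], 0],
  ],
)

```text
t: 15.78
tool_pos: [0.5422, -0.1786, 0.0576]
tool_rot: [2.575, 1.8, 0.0]
contact_force: [-2.0, 1.2, 5.8]
opening: 0.021
grip_force: 26.4
```

Emit:
send_rows(
  rows=[
    [2.6, [0, 0, 0], 0],
    [3.2, [0, 0, 0], 0],
    [4, [0, 0, 0], 0],
    [5, [0, 0, 0], 0],
    [5, [0, 0, -1], 0],
    [5, [0, 0, -3], 0],
    [5, [0, 0, -5], 0],
    [5, [0, 0, -5], 0],
    [5, [-4, 0, 0], 0],
    [5, [0, 0, 0], 0],
  ],
)

```text
t: 17.02
tool_pos: [0.5282, -0.2177, 0.1982]
tool_rot: [2.575, 1.795, 0.001]
contact_force: [-0.0, 0.1, -0.3]
opening: 0.0501
grip_force: 0.0
```

```bash
python3 - <<'E'
from h import *
d={n:grab(n) for n in ('scene','side','wrist')}
cv2.imwrite('pics/w7.png',np.vstack([np.hstack([cv2.resize(d['scene']['frame'][200:300,130:260],None,fx=3,fy=3),cv2.resize(d['side']['frame'][100:200,240:370],None,fx=3,fy=3)]),cv2.resize(d['wrist']['frame'],(400,300)).repeat(1,0) if 0 else np.hstack([cv2.resize(d['wrist']['frame'],(390,292)),cv2.resize(d['scene']['frame'][140:260,300:480],(390,292))])])[...,::-1])
for n in d:
    P,R,o=world(d[n]); f=d[n]['frame'].astype(int)
    m=(np.hypot(P[...,0]-.5575,P[...,1]+.1988)<.05)&(P[...,2]>.085)&(P[...,2]<.105)&(f.min(2)>100); print(n,m.sum(),np.round(np.median(P[m],axis=0),4),np.percentile(P[m][:,2],95) if m.sum() else '')
x=ctrl.get_obs(); print(x['tool_pos'],x['contact_force'],x['opening'])
E
```

```text
scene 116 [ 0.5478 -0.1799  0.0935] 0.09569267262446954
side 71 [ 0.5389 -0.1761  0.0951] 0.09742307861925198
wrist 690 [ 0.5411 -0.1782  0.095 ] 0.09618911027530232
[ 0.52798253 -0.21544658  0.1959772 ] [ 0.55806862  0.13138709 -2.13515357] 0.0501011933899363
```

View pics/w7.png

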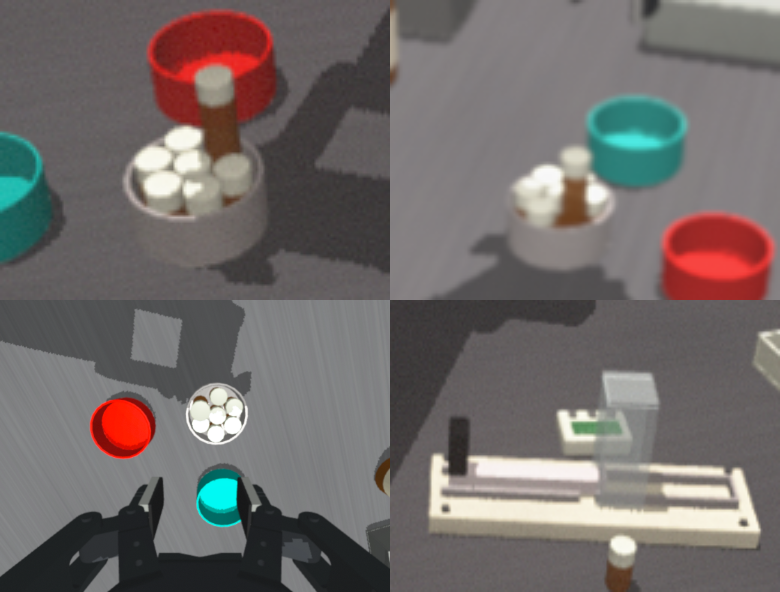

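The tall vial's top is at z of about 95 mm, so it stands upright on the floor (top-left crop, (215,85)) with the six short vials around it. The slide is home, and the spare vial and timer are in place. I'm handing in.

```bash
python3 -c "
from station import ctrl
print(ctrl.finish_job())"
```

```text
the job is handed in; nothing more can be done
None
```

I handed the job in at about 17 s: the slide went to its end and sprang home by itself, and the tall vial now stands upright on the canister floor with the six short vials; the spare vial and timer look unmoved in the last pictures, but no pass or fail verdict was returned.

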